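Open the guard gate of a portioning machine and pull out its catch tray

TASK

Lift the gravity latch bar of the machine's guard gate out of its catch and, with the tray still inside, swing the gate wide open, about square to the machine's front or further. Then slide the catch tray out, keeping it level, until all of it stands on the worktop clear of the machine, just in front of it. Leave the gate open and the tray standing flat, and do not disturb the other things on the table.

Things in the scene. Friction and masses are not known exactly. Their poses are not given: they have to be found in the camera images.
- machine: Stainless bench portioning machine, fixed. Origin: on the table, middle of its front edge (gate side). +x points level into the machine, +y to the hinge side, z up. A floorless tunnel open to the front: walls 80 mm high, inner faces at y = +-104 mm; roof (top at 85 mm) only from x = 120 to 300 mm, so the first 120 mm are open above; tower 300 mm high from x = 164 mm back.
- catch (a point): Top of the catch's prong, 83 mm above the table: an upward-open hook on the machine's post at the latch side, at machine x = -36, y = -115 mm. Prong 9 mm thick (x), 16 mm wide (y). The latch bar lies between prong and post.
- gate_hinge (a point): Point on the vertical hinge axis of the gate, at machine x = -8, y = +110 mm, 50 mm above the table. It does not move when the gate swings.
- gate (a joint): Guard gate of upright bars, 200 mm wide, 12 mm thick, top 92 mm above the table. Angle in rad: 0 shut (across the machine's front), growing as its free end swings out from the machine; 1.57 is square to the front, stop at 1.75. Seen from above it opens clockwise about gate_hinge. Stays where it is left (hinge friction 0.04 N m).
- latch (a joint): Flat steel latch bar 140 x 18 x 8 mm on the gate's outer face, pivoting about a level axis square to the gate. Angle in rad: 0 level (on its stop; in the catch when the gate is shut), growing as its free end rises, at most 0.9. It clears the catch above about 0.22 and falls back by its weight when released. It travels with the gate.
- latch_pivot (a point): Centre of the latch bar's pivot on the gate's outer face, 70 mm above the table, 115 mm from the hinge axis along the gate and 16 mm out from the gate's mid plane. Its y axis lies along the bar from free end to pivot (it tilts with the bar); its x axis is square to the gate, towards its inner side (into the machine when shut).
- latch_post (a point): Grip point on the round upright steel post (18 mm diameter) on the latch bar, 75 mm from the pivot towards the free end and 50 mm above it when level; 19 mm below the post's top. It tilts with the bar. It stands free above the gate (post top at 139 mm, gate top at 92 mm): pinch it from above, across the gate.
- tray_handle (a point): Middle of the level grip bar of the tray's handle: round steel bail, bar 12 mm thick, 90 mm long, parallel to the tray's front, 85 mm above the tray's underside, above its front wall, 66 mm in front of tray_center. x axis points to the tray's back, y along the bar. Starts 25 to 55 mm behind the machine's front edge. Pinch it from above.
- tray_center (a point): Centre of the loose open-topped aluminium catch tray, 140 mm deep (its x) x 150 mm wide x 50 mm high, 0.3 to 0.6 kg, 25 mm above its underside. It starts in the machine's tunnel behind the gate, standing on the table, its back under the roof.
- mug: Black mug, 82 mm wide, 95 mm high, origin under its base; stands some 310 mm out in front of the machine. Bystander.
- squeeze_bottle: Clear bottle, 60 mm wide, 150 mm high, origin under its base; beside the machine on its latch side. Bystander.
- tub: White jar, 84 mm wide, 90 mm high, origin under its base; beside the machine on its hinge side. Bystander.
- sharpening_steel: Sharpening steel, 380 mm long, lying on the table to the left; origin at its guard, rod along its +x. Bystander.
- boning_knife: Knife, 290 mm long, lying on the table to the left; origin where handle and blade meet. Bystander.
- scraper: Bench scraper, 105 x 120 mm, lying flat on the table ahead and to the left; origin under its middle. Bystander.
There are look-alikes about, which are no part of the job. What is meant by the part that bears tray_handle is not blue, and is the smaller of those in its own colour.

How it is judged:
By the outcome, as a careful person would: the job done as asked, in the order asked, and still so for the second after the job is handed in, with the robot touching nothing.
It also fails if it takes over 58 s, if anything falls off the work surface, if the arm or the gripper's body presses on something with over 40 N, if the wrist force passes 120 N, or if a joint passes its speed limit or range.

ROBOT

A 7-joint arm with a two-finger parallel gripper is mounted at the origin on the work surface. World frame = base frame: x ahead of the robot, y to its left, z up, the work surface at z = 0. Lengths are in m, angles in rad, forces in N, time in s.
With the tool pointing down it reaches from about 0.4 to 0.875 m from the base axis. Payload 6.5 kg.
Tool frame: the origin (TCP) lies between the finger pads; the fingertips stand 25 mm ahead of it and the grasp point (between the pads) lies 6 mm ahead of it; z points along the fingers, y is the line along which they close (so a half turn about z gives the same grasp; the last joint's range is limited). The gripper opens to 85 mm and grips with 20 to 120 N. Pads are 22 mm wide; open, the fingers measure 114 mm over their backs; the gripper's body (76 mm by 85 mm) begins 54 mm behind the grasp point. The pads swing forward as they close: fully open they stand 13 mm farther back than shut.
Start: joints at [1.054, 0.536, -0.004, 1.538, 0.003, 1.067, -0.071], TCP at [0.283, -0.585, 0.256] pointing down, gripper open.
Joint ranges: [-2.7, 2.7], [-0.37, 2.16], [-1.27, 1.26], [0.24, 2.4], [-1.31, 4.45], [0.19, 1.91], [-2.76, 2.76]. Speed limits (rad/s): [2.39, 2.39, 3.14, 3.14, 3.14, 3.14, 3.14].

INTERFACE

Orientations are given as a unit quaternion [x, y, z, w].
In Python, from station import observe, grab_frame, camera_params, workorder gives the robot as it stands.
- The arm moves only by the tool play_rows, never from a script. Its argument "targets" is a list of rows, each an object with "linear": the shift along the world's x, y, z in mm, a list of three; "roll": the turn about the world's z in degrees; "grip": the closure, from 0 (fully open) to 1 (shut). A call has 1 to 20 rows; each row shifts and turns the commanded pose from where the row before left it; what a row does not reach is not made up. A row lasts 1/12 s, in which the tool goes at most 41.7 mm and 7.16 degrees, less where a joint would pass 70% of its speed; a pose out of reach is approached as far as the arm can. A call is refused whole if a number of a shift passes 41.7 or a number of a turn 7.16, either way. A call with a gripper value outside its range is refused whole. The fingers move at their own pace and stop on an object; "newtons" is the grip in N (left out, the last holds). Time passes only in rows, so rows that do not move let the fingers close. It gives the time, the measured TCP pose, the force, the opening and the grip force at its end, in the units of the state.
- observe(): the state, without advancing time (a new reading comes with each control period).
- grab_frame(name): name is "scene" or "top" or "wrist"; returns (picture, depth): 384x512x3 uint8, red, green, blue; 384x512 float32, m along the optical axis (not along the pixel's ray), 0 where there is no reading.
- camera_params(name): a dict with "K" (3x3 intrinsics, pixels), "extrinsics" (4x4, takes a point from camera to world coordinates). Camera axes: x right, y down, z forward; pixel columns grow to the right and rows downward; lengths in m; the calibration is good to about 2 mm. A picture is of the moment at which its call begins: read the wrist's pose just before it. camera_params takes no time and is no camera call; for the wrist camera it gives the pose at the moment of the call.
- workorder.hand_in(): hands the job in; it is judged then, once.
The state is a dict: "time_s": time; "joints": joint angles; "qd": joint speeds; "effort": joint torques, N m; "tool_pos": TCP position; "orientation": TCP orientation; "wrist_force": force on the tool from outside, world axes, zero at the start; "torque": the same for the moment, N m; "gripper_width": opening from 0.0 (shut) to 1.0 (fully open); "grip_force": force on a finger pad.
Only numpy, scipy, OpenCV 4.12 (cv2) and the standard library are available. Lean on these libraries where they do the work, as an engineer would, in place of code of your own. Each camera call takes 0.05 s, during which the arm holds its last target. There are 200 camera calls.

## Working session

There is one attempt and no reset: what is moved stays moved. The work goes in short steps, Python scripts to look and compute and a tool call to move; the robot and the scene stay as the last step left them, time stands still between calls to the robot, and variables do not carry over. Pictures are saved under pics/ and viewed, at most 10 in all, crops included, and the job is handed in when it is done.

Besides the shell and the picture viewer there is one more tool, called after "Emit:" as name(argument=value, ...) on one line, values as JSON. play_rows: Moves the arm, as the interface text tells. Its arguments: {"type":"object","properties":{"targets":{"type":"array","items":{"type":"object","properties":{"linear":{"type":"array","items":{"type":"number"}},"roll":{"type":"number"},"grip":{"type":"number"}}}},"newtons":{"type":"number"}},"required":["targets"]}

```bash
mkdir -p pics
cat > h.py <<'E'
import numpy as np,cv2
from station import observe,grab_frame,camera_params
def cloud(n):
    im,d=grab_frame(n);p=camera_params(n);K=np.array(p["K"]);T=np.array(p["extrinsics"])
    v,u=np.mgrid[:d.shape[0],:d.shape[1]]
    c=np.stack([(u-K[0,2])/K[0,0]*d,(v-K[1,2])/K[1,1]*d,d],-1)
    w=c@T[:3,:3].T+T[:3,3]; w[d==0]=np.nan
    return im,w
E
python3 - <<'E'
from h import *
a,wa=cloud("scene");b,wb=cloud("top")
np.savez("s.npz",a=a,wa=wa,b=b,wb=wb)
for n,i in(("scene",a),("top",b)): cv2.imwrite(f"pics/{n}0.png",cv2.resize(i[:,:,::-1],(800,600)))
E
```

```text
(no output)
```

View pics/scene0.png

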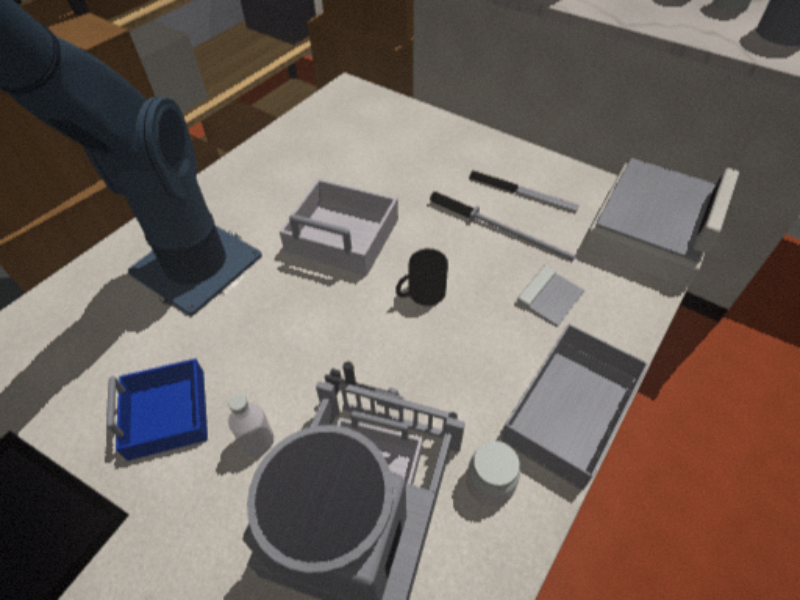

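View pics/top0.png

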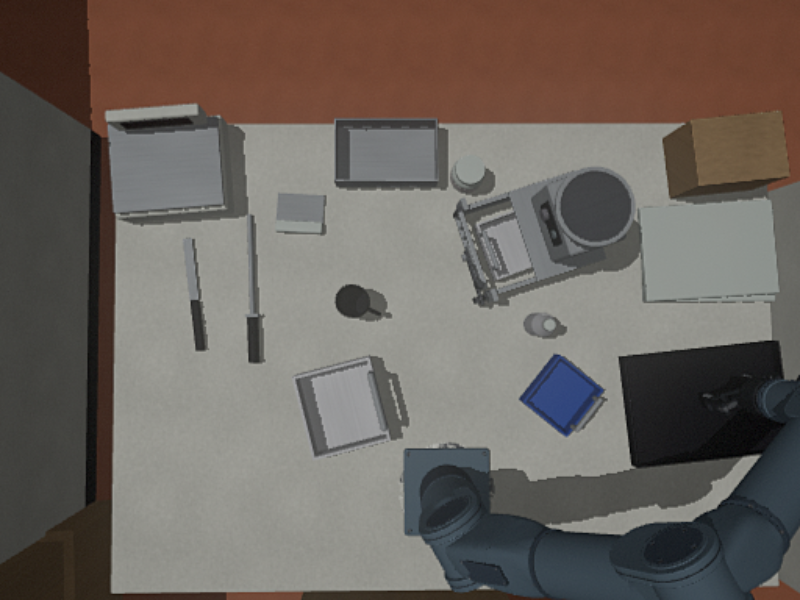

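The scene shows the gate in front of the tray inside the machine. In the top view the machine's front faces left (world +y). The hinge is near (462,208), the latch end near (485,298), the tray handle bar near (492,255) and the mug at (352,300).

Run:
```python
from h import *
s=np.load("s.npz");b=s["b"];w=s["wb"]
# crop region of machine rows 100-205(512 scale)
r0,r1,c0,c1=115,205,280,415
cv2.imwrite("pics/crop.png",cv2.resize(b[r0:r1,c0:c1,::-1],None,fx=5.9,fy=5.9,interpolation=cv2.INTER_CUBIC))
z=w[r0:r1,c0:c1]
q=z.reshape(-1,3)
for lo,hi in((.11,.15),(.074,.1),(.28,.32)):
    m=(q[:,2]>lo)&(q[:,2]<hi); print(lo,m.sum(),q[m].mean(0).round(4),q[m].min(0).round(3),q[m].max(0).round(3))
m=(q[:,2]>.11)&(q[:,2]<.15);print(q[m].round(3))
# height map image
h=np.clip(z[...,2]*1000/150*255,0,255);h[np.isnan(h)]=0
cv2.imwrite("pics/hm.png",cv2.applyColorMap(cv2.resize(h.astype('u1'),None,fx=5.9,fy=5.9,interpolation=cv2.INTER_NEAREST),cv2.COLORMAP_JET))
m=(q[:,2]>.083)&(q[:,2]<.1);p=q[m]
print(p[p[:,1]>p[:,1].max()-.09].round(3)[::3])
```

```text
0.11 165 [ 0.6099 -0.2067  0.1287] [ 0.436 -0.344  0.11 ] [ 0.73  -0.062  0.15 ]
0.074 1785 [ 0.6285 -0.1834  0.0864] [ 0.436 -0.388  0.074] [ 0.78  -0.022  0.1  ]
0.28 1879 [ 0.6644 -0.2894  0.2974] [ 0.589 -0.377  0.283] [ 0.732 -0.206  0.305]
[[ 0.73  -0.205  0.131]
 [ 0.729 -0.204  0.119]
 [ 0.726 -0.203  0.136]
 [ 0.726 -0.207  0.136]
 [ 0.726 -0.204  0.117]
 [ 0.723 -0.205  0.131]
 [ 0.721 -0.206  0.139]
 [ 0.722 -0.204  0.117]
 [ 0.721 -0.206  0.124]
 [ 0.718 -0.207  0.137]
 [ 0.716 -0.209  0.144]
 [ 0.717 -0.207  0.121]
 [ 0.715 -0.207  0.134]
 [ 0.714 -0.207  0.12 ]
 [ 0.713 -0.21   0.122]
 [ 0.71  -0.209  0.141]
 [ 0.712 -0.209  0.111]
 [ 0.709 -0.21   0.124]
 [ 0.707 -0.211  0.135]
 [ 0.704 -0.211  0.15 ]
 [ 0.707 -0.208  0.114]
 [ 0.706 -0.21   0.122]
 [ 0.704 -0.211  0.132]
 [ 0.702 -0.213  0.14 ]
 [ 0.702 -0.211  0.12 ]
 [ 0.7   -0.211  0.133]
 [ 0.698 -0.212  0.143]
 [ 0.7   -0.213  0.112]
 [ 0.697 -0.213  0.127]
 [ 0.695 -0.214  0.138]
 [ 0.695 -0.214  0.12 ]
 [ 0.691 -0.215  0.119]
 [ 0.688 -0.215  0.117]
 [ 0.687 -0.218  0.121]
 [ 0.684 -0.219  0.117]
 [ 0.68  -0.21
[... 5191 characters left out ...]
84]
 [ 0.574 -0.07   0.095]
 [ 0.57  -0.062  0.096]
 [ 0.57  -0.074  0.096]
 [ 0.566 -0.067  0.089]
 [ 0.566 -0.077  0.097]
 [ 0.563 -0.079  0.086]
 [ 0.558 -0.078  0.092]
 [ 0.555 -0.078  0.09 ]
 [ 0.551 -0.074  0.095]
 [ 0.548 -0.064  0.084]
 [ 0.547 -0.081  0.097]
 [ 0.543 -0.074  0.091]
 [ 0.543 -0.085  0.095]
 [ 0.539 -0.081  0.095]
 [ 0.536 -0.077  0.094]
 [ 0.536 -0.089  0.09 ]
 [ 0.532 -0.085  0.093]
 [ 0.524 -0.089  0.092]
 [ 0.52  -0.089  0.094]
 [ 0.516 -0.088  0.098]
 [ 0.513 -0.085  0.095]
 [ 0.509 -0.086  0.083]
 [ 0.505 -0.101  0.086]
 [ 0.494 -0.105  0.085]
 [ 0.49  -0.079  0.083]
 [ 0.486 -0.067  0.087]
 [ 0.486 -0.108  0.089]
 [ 0.483 -0.078  0.084]
 [ 0.475 -0.07   0.087]]
```

View pics/crop.png

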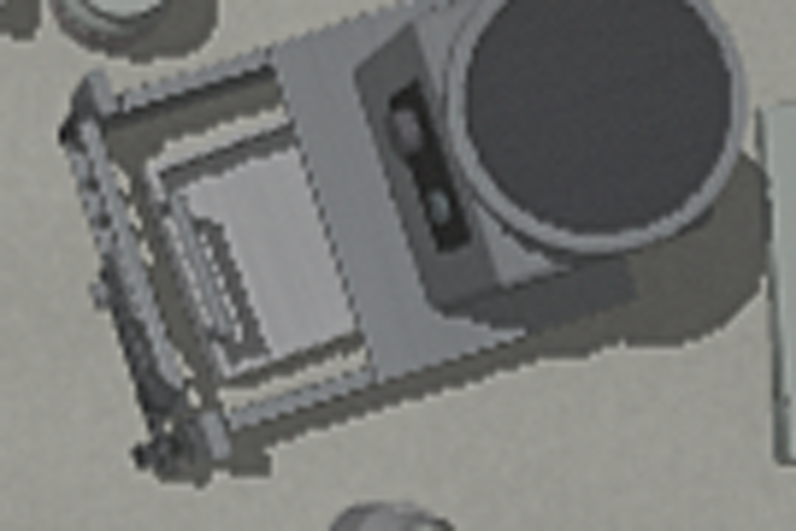

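View pics/hm.png

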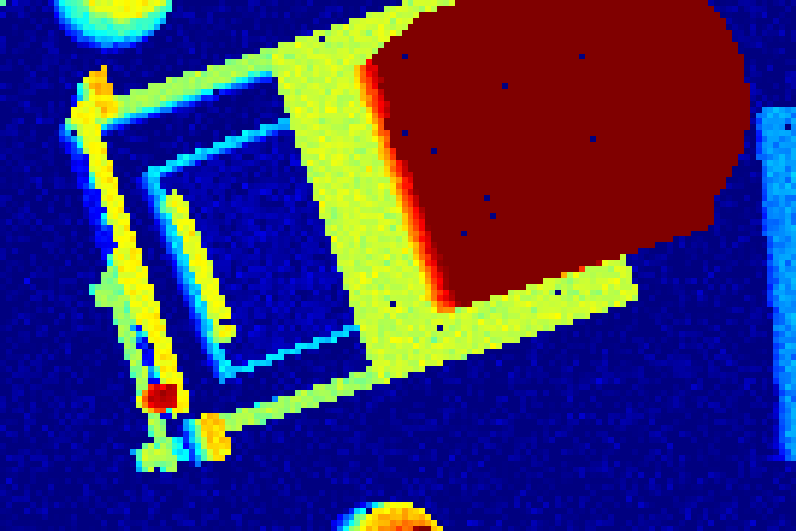

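The crop shows the latch post near (160,398) (height about 139 mm), the handle bar running from (175,200) to (228,330), the gate bar line from (95,105) to (180,405), and the catch near (160,455). Next I fit the machine frame.

Run:
```python
from h import *
from scipy.spatial.transform import Rotation as R
s=np.load("s.npz");w=s["wb"][115:205,280:415].reshape(-1,3)
w=w[~np.isnan(w[:,0])]
m=(w[:,2]>.11)&(w[:,2]<.15)&(w[:,0]>.58)&(w[:,1]>-.27)&(w[:,0]<.728);p=w[m]
k=np.polyfit(p[:,0],p[:,1],1);th=np.arctan(k[0]);print("yaw y_m deg",np.degrees(th))
ym=np.array([np.cos(th),np.sin(th)]);xm=np.array([ym[1],-ym[0]])
# tower front plane x_m=164
ox=(p[:,:2]@xm).mean()-.164
q=w[:,:2]@np.c_[xm,ym]
g=(w[:,2]>.078)&(w[:,2]<.095)&(q[:,0]-ox>.13)&(q[:,0]-ox<.155)
oy=(np.percentile(q[g,1],1)+np.percentile(q[g,1],99))/2; print("roof width",np.percentile(q[g,1],[1,99]))
O=ox*xm+oy*ym;print("O",O,xm,ym)
f=lambda a,b:(O+a*xm+b*ym).round(4)
print("post exp",f(-.024,-.08),"hinge",f(-.008,.11))
q=q-[ox,oy]
pt=(w[:,2]>.13)&(w[:,2]<.147)&(q[:,0]<0)&(abs(q[:,1]+.08)<.03);print("post meas m",q[pt].mean(0),w[pt].mean(0))
h=(w[:,2]>.075)&(w[:,2]<.1)&(abs(q[:,1])<.06)&(q[:,0]>.015)&(q[:,0]<.075)
print("handle m",q[h].mean(0),q[h].min(0),q[h].max(0),w[h].mean(0),np.polyfit(q[h,1],q[h,0],1))
tr=(w[:,2]>.04)&(w[:,2]<.056)&(q[:,0]>.02)&(q[:,0]<.11)&(abs(q[:,1])<.09);print("tray rim",q[tr].min(0),q[tr].max(0))
o=observe();r=R.from_quat(o["orientation"]).as_matrix();print(o["tool_pos"],r.round(3)[:, 1], "yaw tool y",np.degrees(np.arctan2(r[1,1],r[0,1])),"xm yaw",np.degrees(np.arctan2(xm[1],xm[0])))
```

```text
yaw y_m deg 17.360895431995168
roof width [0.44269823 0.66796781]
O [ 0.60391601 -0.07061616] [ 0.29838945 -0.9544442 ] [0.9544442  0.29838945]
post exp [ 0.5204 -0.0716] hinge [ 0.7065 -0.0302]
post meas m [-0.02525894 -0.08083313] [ 0.5192283  -0.07062767  0.13947513]
handle m [ 0.03205844 -0.00808386] [ 0.02517323 -0.05794389] [0.03981873 0.04378608] [ 0.60576632 -0.10362629  0.08960901] [-0.04463814  0.03169759]
tray rim [ 0.02631756 -0.08212442] [0.10826082 0.07049232]
[ 0.28294577 -0.58462389  0.255523  ] [ 0.436 -0.9   -0.001] yaw tool y -64.16927245953028 xm yaw -72.63910456800484
```

Emit:
play_rows(newtons=40, targets=[{"linear": [9.5,20.5,0],"roll": 6.86,"grip": 0},{"linear": [9.5,20.5,0],"roll": 6.86,"grip": 0},{"linear": [9.5,20.5,0],"roll": 6.86,"grip": 0},{"linear": [9.5,20.5,0],"roll": 6.86,"grip": 0},{"linear": [9.5,20.5,0],"roll": 6.86,"grip": 0},{"linear": [9.5,20.5,0],"roll": 6.86,"grip": 0},{"linear": [9.5,20.5,0],"roll": 6.86,"grip": 0},{"linear": [9.5,20.5,0],"roll": 6.86,"grip": 0},{"linear": [9.5,20.5,0],"roll": 6.86,"grip": 0},{"linear": [9.5,20.5,0],"roll": 6.86,"grip": 0},{"linear": [9.5,20.5,0],"roll": 6.86,"grip": 0},{"linear": [9.5,20.5,0],"roll": 6.86,"grip": 0},{"linear": [9.5,20.5,0],"roll": 6.86,"grip": 0},{"linear": [9.5,20.5,0],"roll": 6.86,"grip": 0},{"linear": [9.5,20.5,0],"roll": 6.86,"grip": 0},{"linear": [9.5,20.5,0],"roll": 6.86,"grip": 0},{"linear": [9.5,20.5,0],"roll": 6.86,"grip": 0},{"linear": [9.5,20.5,0],"roll": 6.86,"grip": 0},{"linear": [9.5,20.5,0],"roll": 6.86,"grip": 0},{"linear": [9.5,20.5,0],"roll": 6.86,"grip": 0}])

```text
time_s: 1.77
tool_pos: [0.4732, -0.1741, 0.2561]
orientation: [0.145, 0.989, -0.0, -0.0]
wrist_force: [0.6, -0.9, -0.3]
gripper_width: 1.001
grip_force: 0.0
```

Emit:
play_rows(targets=[{"linear": [9.5,20.5,-7],"roll": 6.86,"grip": 0},{"linear": [9.5,20.5,-7],"roll": 6.86,"grip": 0},{"linear": [9.5,20.5,-7],"roll": 6.86,"grip": 0},{"linear": [9.5,20.5,-7],"roll": 6.86,"grip": 0},{"linear": [8.5,21,-7],"roll": 6.86,"grip": 0},{"linear": [0,0,0],"roll": 0,"grip": 0},{"linear": [0,0,0],"roll": 0,"grip": 0}])

```text
time_s: 2.35
tool_pos: [0.5194, -0.0708, 0.2207]
orientation: [-0.151, 0.988, 0.001, -0.001]
wrist_force: [0.3, -0.1, 0.3]
gripper_width: 1.005
grip_force: 0.0
```

```bash
cat >> h.py <<'E'
from scipy.spatial.transform import Rotation as R
O=np.array([.6039,-.0706]);xm=np.array([.2984,-.9544]);ym=np.array([.9544,.2984])
def st():
    o=observe();r=R.from_quat(o["orientation"]).as_matrix();t=np.array(o["tool_pos"])
    print("t",round(o["time_s"],2),"tcp",(t*1000).round(1),"mach",((t[:2]-O)@np.c_[xm,ym]*1000).round(1),"yaw",np.degrees(np.arctan2(r[1,1],r[0,1])).round(1),"tilt",r[2,2].round(4),"w",round(o["gripper_width"],3),"F",np.round(o["wrist_force"],1),"grip",o["grip_force"],"j",np.round(o["joints"],2))
E
python3 - <<'E'
from h import *
st()
im,w=cloud("wrist");cv2.imwrite("pics/w1.png",cv2.resize(im[:,:,::-1],(800,600)))
m=(w[...,2]>.132)&(w[...,2]<.147)&(np.hypot(w[...,0]-.519,w[...,1]+.071)<.025);p=w[m];print(m.sum(),p.mean(0),p.min(0),p.max(0))
E
```

```text
t 2.35 tcp [519.4 -70.8 220.7] mach [-25.  -80.7] yaw 107.4 tilt -1.0 w 1.005 F [ 0.3 -0.1  0.3] grip 0.0 j [ 0.66  0.49 -0.78  1.87  0.41  0.96  1.56]
509 [ 0.51874375 -0.07398268  0.13740748] [ 0.51114545 -0.08232291  0.13200253] [ 0.52795824 -0.06493642  0.13943751]
```

View pics/w1.png

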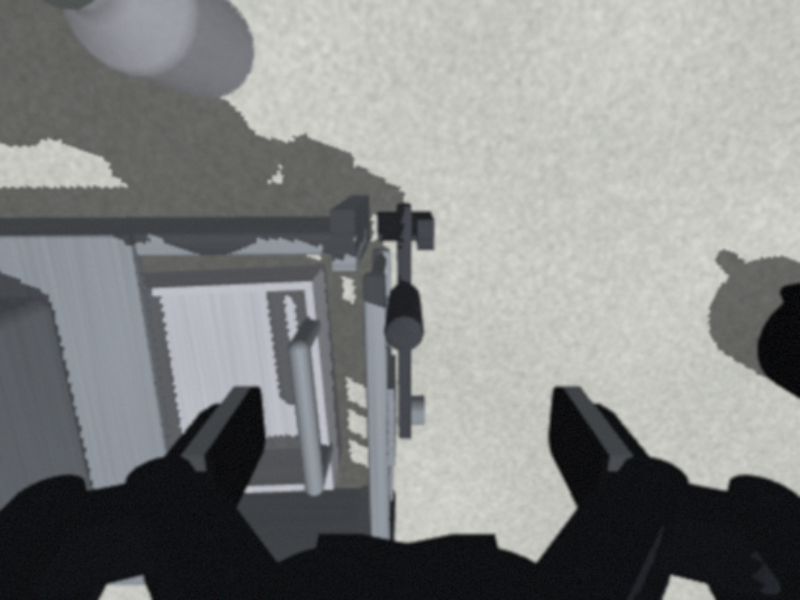

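The wrist view shows the post top at (405,330), between the fingers, with the bar below it and the catch at (405,228). The positions agree within 3 mm, so I descend and pinch.

Emit:
play_rows(newtons=40, targets=[{"linear": [0,-1,-16],"roll": 0,"grip": 0},{"linear": [0,-1,-16],"roll": 0,"grip": 0},{"linear": [0,0,-16],"roll": 0,"grip": 0},{"linear": [0,0,-16],"roll": 0,"grip": 0},{"linear": [0,0,-16],"roll": 0,"grip": 0},{"linear": [0,0,-14],"roll": 0,"grip": 0},{"linear": [0,0,0],"roll": 0,"grip": 0.5},{"linear": [0,0,0],"roll": 0,"grip": 0.7},{"linear": [0,0,0],"roll": 0,"grip": 1},{"linear": [0,0,0],"roll": 0,"grip": 1},{"linear": [0,0,0],"roll": 0,"grip": 1},{"linear": [0,0,0],"roll": 0,"grip": 1},{"linear": [0,0,0],"roll": 0,"grip": 1},{"linear": [0,0,0],"roll": 0,"grip": 1}])

```text
time_s: 3.57
tool_pos: [0.5195, -0.0722, 0.1283]
orientation: [-0.151, 0.988, 0.001, 0.0]
wrist_force: [-4.1, 4.8, 8.1]
gripper_width: 0.198
grip_force: 39.0
```

```bash
python3 -c "
from h import *
st()"
```

```text
t 3.57 tcp [519.5 -72.2 128.3] mach [-23.7 -81. ] yaw 107.4 tilt -1.0 w 0.198 F [-4.1  4.8  8.1] grip 39.011884331703186 j [ 0.58  0.61 -0.69  1.93  0.54  0.79  1.46]
```

Emit:
play_rows(targets=[{"linear": [2.6,0.8,3.7],"roll": 0,"grip": 1},{"linear": [2.6,0.8,3.5],"roll": 0,"grip": 1},{"linear": [2.8,0.9,3.4],"roll": 0,"grip": 1},{"linear": [2.9,0.9,3.3],"roll": 0,"grip": 1},{"linear": [3.1,1.0,3.1],"roll": 0,"grip": 1},{"linear": [3.3,1.0,2.9],"roll": 0,"grip": 1},{"linear": [3.5,1.1,2.7],"roll": 0,"grip": 1},{"linear": [3.5,1.1,2.6],"roll": 0,"grip": 1},{"linear": [0,0,0],"roll": 0,"grip": 1},{"linear": [0,0,0],"roll": 0,"grip": 1}])

```text
time_s: 4.4
tool_pos: [0.542, -0.0651, 0.1519]
orientation: [-0.151, 0.988, 0.001, -0.002]
wrist_force: [-3.8, 5.3, -3.1]
gripper_width: 0.198
grip_force: 39.2
```

Run:
```python
from h import *
st()
o=observe();t=np.array(o["tool_pos"])[:2]
H=O-.008*xm+.110*ym
v=t-H;print(np.hypot(*v))
for n in range(0,14):
    a=-np.radians(7.0*n);c=np.array([[np.cos(a),-np.sin(a)],[np.sin(a),np.cos(a)]]);q=H+c@v
    if n: print(n,((q-pq)*1000).round(1),(q*1000).round(1))
    pq=q
```

```text
t 4.4 tcp [542.  -65.1 151.9] mach [-23.8 -57.5] yaw 107.4 tilt -1.0 w 0.198 F [-3.8  5.3 -3.1] grip 39.24317479133606 j [ 0.57  0.61 -0.71  1.86  0.51  0.86  1.48]
0.16818865425353666
1 [-3.  20.3] [538.9 -44.8]
2 [-0.5 20.5] [538.4 -24.2]
3 [ 2.  20.4] [540.4  -3.8]
4 [ 4.5 20. ] [544.8  16.3]
5 [ 6.9 19.4] [551.7  35.6]
6 [ 9.2 18.4] [560.9  54. ]
7 [11.3 17.1] [572.2  71.1]
8 [13.3 15.6] [585.5  86.7]
9 [15.1 13.9] [600.7 100.6]
10 [16.7 11.9] [617.4 112.5]
11 [18.   9.8] [635.5 122.3]
12 [19.1  7.5] [654.6 129.8]
13 [19.9  5.1] [674.5 135. ]
```

Emit:
play_rows(targets=[{"linear": [-1.8,10.1,0],"roll": -3.5,"grip": 1},{"linear": [-1.2,10.2,0],"roll": -3.5,"grip": 1},{"linear": [-0.6,10.25,0],"roll": -3.5,"grip": 1},{"linear": [0.1,10.25,0],"roll": -3.5,"grip": 1},{"linear": [0.7,10.2,0],"roll": -3.5,"grip": 1},{"linear": [1.3,10.2,0],"roll": -3.5,"grip": 1},{"linear": [1.9,10.1,0],"roll": -3.5,"grip": 1},{"linear": [2.6,9.9,0],"roll": -3.5,"grip": 1},{"linear": [3.2,9.8,0],"roll": -3.5,"grip": 1},{"linear": [3.7,9.6,0],"roll": -3.5,"grip": 1},{"linear": [0,0,0],"roll": 0,"grip": 1}])

```text
time_s: 5.32
tool_pos: [0.5527, 0.0371, 0.1523]
orientation: [0.153, 0.988, 0.001, -0.001]
wrist_force: [-6.5, 2.8, 1.6]
gripper_width: 0.201
grip_force: 40.9
```

Run:
```python
from h import *
st()
b,w=cloud("top");cv2.imwrite("pics/t2.png",cv2.resize(b[100:230,210:400,::-1],(798,546),interpolation=cv2.INTER_CUBIC))
```

```text
t 5.32 tcp [552.7  37.1 152.3] mach [-118.1  -16.8] yaw 72.3 tilt -1.0 w 0.201 F [-6.5  2.8  1.6] grip 40.886818170547485 j [ 0.28  0.58 -0.57  1.85  0.41  0.83  0.77]
```

View pics/t2.png

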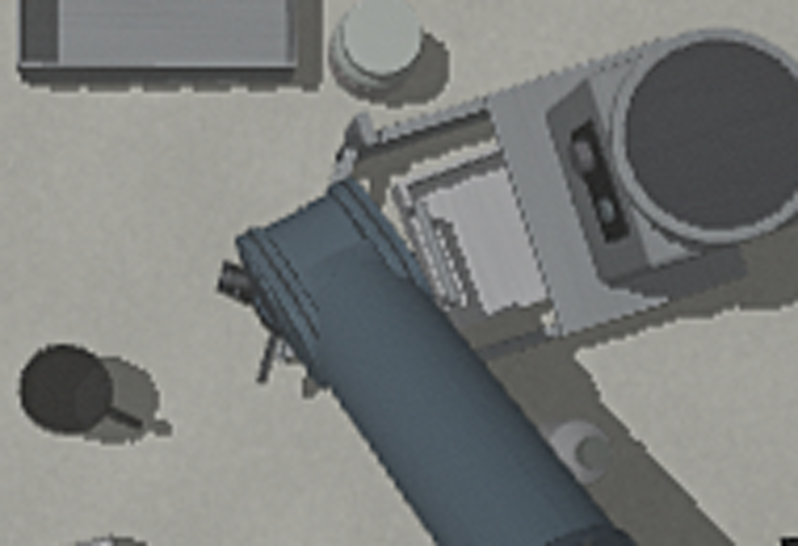

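The gate is swinging with the arm: the bar's free end is at (265,365) and the mug and tub are undisturbed. I carry on to about 94°.

Emit:
play_rows(targets=[{"linear": [4.3,9.3,0],"roll": -3.5,"grip": 1},{"linear": [4.9,9.1,0],"roll": -3.5,"grip": 1},{"linear": [5.4,8.7,0],"roll": -3.5,"grip": 1},{"linear": [5.9,8.4,0],"roll": -3.5,"grip": 1},{"linear": [6.4,8.0,0],"roll": -3.5,"grip": 1},{"linear": [6.9,7.6,0],"roll": -3.5,"grip": 1},{"linear": [7.3,7.2,0],"roll": -3.5,"grip": 1},{"linear": [7.8,6.7,0],"roll": -3.5,"grip": 1},{"linear": [8.2,6.2,0],"roll": -3.5,"grip": 1},{"linear": [8.5,5.7,0],"roll": -3.5,"grip": 1},{"linear": [8.8,5.2,0],"roll": -3.5,"grip": 1},{"linear": [9.2,4.6,0],"roll": -3.5,"grip": 1},{"linear": [9.4,4.0,0],"roll": -3.5,"grip": 1},{"linear": [9.7,3.5,0],"roll": -3.5,"grip": 1},{"linear": [9.9,2.9,0],"roll": -3.5,"grip": 1},{"linear": [10.0,2.2,0],"roll": -3.5,"grip": 1},{"linear": [10.1,1.6,0],"roll": -3.5,"grip": 1},{"linear": [0,0,0],"roll": 0,"grip": 1},{"linear": [0,0,0],"roll": 0,"grip": 1}])

```text
time_s: 6.95
tool_pos: [0.6868, 0.1362, 0.1527]
orientation: [0.623, 0.783, 0.001, -0.0]
wrist_force: [0.3, 4.5, -0.2]
gripper_width: 0.2
grip_force: 40.7
```

```bash
python3 -c "
from h import *
st()"
```

```text
t 6.95 tcp [686.8 136.2 152.7] mach [-172.6  140.8] yaw 13.0 tilt -1.0 w 0.2 F [ 0.3  4.5 -0.2] grip 40.7301127910614 j [-0.07  0.75 -0.3   1.45  0.24  0.97 -0.2 ]
```

Emit:
play_rows(targets=[{"linear": [-0.8,3.4,-2.6],"roll": 0,"grip": 1},{"linear": [-0.8,3.3,-2.8],"roll": 0,"grip": 1},{"linear": [-0.7,3.1,-3.0],"roll": 0,"grip": 1},{"linear": [-0.7,2.9,-3.2],"roll": 0,"grip": 1},{"linear": [-0.6,2.7,-3.3],"roll": 0,"grip": 1},{"linear": [-0.6,2.6,-3.5],"roll": 0,"grip": 1},{"linear": [-0.6,2.5,-3.6],"roll": 0,"grip": 1},{"linear": [0,0,0],"roll": 0,"grip": 1},{"linear": [0,0,0],"roll": 0,"grip": 0.6},{"linear": [0,0,0],"roll": 0,"grip": 0.4},{"linear": [0,0,0],"roll": 0,"grip": 0.3},{"linear": [0,0,0],"roll": 0,"grip": 0.3},{"linear": [0,0,20],"roll": 0,"grip": 0.3},{"linear": [0,0,25],"roll": 0,"grip": 0.3},{"linear": [0,0,25],"roll": 0,"grip": 0.3},{"linear": [0,0,20],"roll": 0,"grip": 0.3}])

```text
time_s: 8.28
tool_pos: [0.6821, 0.155, 0.2222]
orientation: [0.624, 0.782, 0.0, 0.0]
wrist_force: [0.0, -0.1, -0.2]
gripper_width: 0.699
grip_force: 0.0
```

```bash
python3 -c "
from h import *
st()"
```

```text
t 8.28 tcp [682.1 155.  222.2] mach [-192.  142.] yaw 12.8 tilt -1.0 w 0.699 F [ 0.  -0.1 -0.2] grip 0.0 j [-0.09  0.68 -0.31  1.41  0.22  1.09 -0.22]
```

Emit:
play_rows(targets=[{"linear": [-6.4,-21.5,0],"roll": -6.94,"grip": 0.3},{"linear": [-6.4,-21.5,0],"roll": -6.94,"grip": 0.3},{"linear": [-6.4,-21.5,0],"roll": -6.94,"grip": 0.3},{"linear": [-6.4,-21.5,0],"roll": -6.94,"grip": 0.3},{"linear": [-6.4,-21.5,0],"roll": -6.94,"grip": 0.3},{"linear": [-6.4,-21.5,0],"roll": -6.94,"grip": 0.3},{"linear": [-6.4,-21.5,0],"roll": -6.94,"grip": 0.3},{"linear": [-6.4,-21.5,0],"roll": -6.94,"grip": 0.3},{"linear": [-6.4,-21.5,0],"roll": -6.94,"grip": 0.3},{"linear": [-6.4,-21.5,0],"roll": -6.94,"grip": 0.3},{"linear": [-6.4,-21.5,0],"roll": -6.94,"grip": 0.3},{"linear": [-6.4,-21.5,0],"roll": -6.94,"grip": 0.3},{"linear": [0,0,0],"roll": 0,"grip": 0.3},{"linear": [0,0,0],"roll": 0,"grip": 0.3}])

```text
time_s: 9.45
tool_pos: [0.6044, -0.1045, 0.2205]
orientation: [0.986, 0.169, -0.0, 0.001]
wrist_force: [0.2, 1.4, 0.0]
gripper_width: 0.699
grip_force: 0.0
```

Run:
```python
from h import *
st()
im,w=cloud("wrist");cv2.imwrite("pics/w3.png",cv2.resize(im[:,:,::-1],(800,600)))
q=(w[...,:2]-O)@np.c_[xm,ym]
h=(w[...,2]>.082)&(w[...,2]<.1)&(abs(q[...,1])<.06)&(q[...,0]>.015)&(q[...,0]<.06)
q=q[h];print(h.sum(),q.mean(0),q.min(0),q.max(0),w[h].mean(0),np.polyfit(q[:,1],q[:,0],1))
```

```text
t 9.45 tcp [ 604.4 -104.5  220.5] mach [32.5 -9.7] yaw -70.6 tilt -1.0 w 0.699 F [0.2 1.4 0. ] grip 0.0 j [ 0.06  0.51  0.04  1.68 -0.03  0.96 -1.11]
1595 [ 0.03087006 -0.00168495] [ 0.02323445 -0.05505084] [0.03851609 0.04544425] [ 0.6115041  -0.10056752  0.08860584] [-0.04665432  0.03079145]
```

View pics/w3.png

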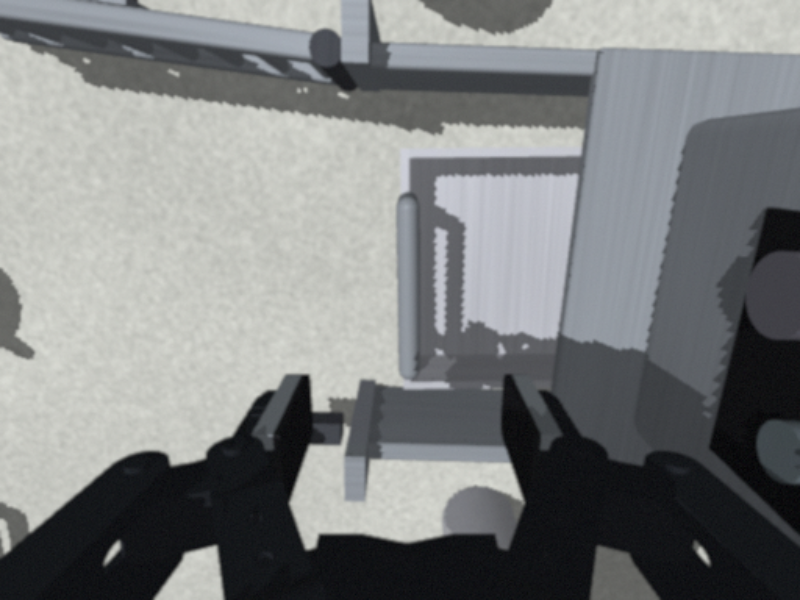

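The wrist view shows the handle bar vertical at (407,195)–(407,378) between the fingers, and the gate open at the top with the post at (325,48). I descend and pinch.

Emit:
play_rows(newtons=60, targets=[{"linear": [2,1.4,-15],"roll": 0,"grip": 0.3},{"linear": [2,1.4,-15],"roll": 0,"grip": 0.3},{"linear": [0,0,-15],"roll": 0,"grip": 0.3},{"linear": [0,0,-15],"roll": 0,"grip": 0.3},{"linear": [0,0,-15],"roll": 0,"grip": 0.3},{"linear": [0,0,-15],"roll": 0,"grip": 0.3},{"linear": [0,0,-15],"roll": 0,"grip": 0.3},{"linear": [0,0,-13],"roll": 0,"grip": 0.3},{"linear": [0,0,-10],"roll": 0,"grip": 0.3},{"linear": [0,0,0],"roll": 0,"grip": 0.5},{"linear": [0,0,0],"roll": 0,"grip": 0.7},{"linear": [0,0,0],"roll": 0,"grip": 0.9},{"linear": [0,0,0],"roll": 0,"grip": 1},{"linear": [0,0,0],"roll": 0,"grip": 1},{"linear": [0,0,0],"roll": 0,"grip": 1},{"linear": [0,0,0],"roll": 0,"grip": 1},{"linear": [0,0,0],"roll": 0,"grip": 1}])

```text
time_s: 10.92
tool_pos: [0.61, -0.1005, 0.0937]
orientation: [0.986, 0.169, 0.001, 0.001]
wrist_force: [1.4, -2.6, 5.8]
gripper_width: 0.116
grip_force: 58.8
```

```bash
python3 -c "
from h import *
st()"
```

```text
t 10.92 tcp [ 610.  -100.5   93.7] mach [30.3 -3. ] yaw -70.5 tilt -1.0 w 0.116 F [ 1.4 -2.6  5.8] grip 58.81861388683319 j [ 0.07  0.69  0.03  1.73 -0.03  0.72 -1.12]
```

Emit:
play_rows(targets=[{"linear": [-1,3.2,0],"roll": 0,"grip": 1},{"linear": [-2,6.4,0],"roll": 0,"grip": 1},{"linear": [-3,9.6,0],"roll": 0,"grip": 1},{"linear": [-3,9.6,0],"roll": 0,"grip": 1},{"linear": [-3,9.6,0],"roll": 0,"grip": 1},{"linear": [-3,9.6,0],"roll": 0,"grip": 1},{"linear": [-3,9.6,0],"roll": 0,"grip": 1},{"linear": [-3,9.6,0],"roll": 0,"grip": 1},{"linear": [-2,6.4,0],"roll": 0,"grip": 1},{"linear": [0,0,0],"roll": 0,"grip": 1}])

```text
time_s: 11.75
tool_pos: [0.587, -0.0258, 0.0937]
orientation: [0.985, 0.17, 0.001, 0.001]
wrist_force: [1.0, -4.0, 6.0]
gripper_width: 0.12
grip_force: 58.8
```

```bash
python3 -c "
from h import *
st()"
```

```text
t 11.75 tcp [587.  -25.8  93.7] mach [-47.8  -2.8] yaw -70.4 tilt -1.0 w 0.12 F [ 1. -4.  6.] grip 58.83205533027649 j [-0.06  0.65  0.03  1.81 -0.03  0.68 -1.24]
```

Emit:
play_rows(targets=[{"linear": [-2,6.4,0],"roll": 0,"grip": 1},{"linear": [-3,9.6,0],"roll": 0,"grip": 1},{"linear": [-3,9.6,0],"roll": 0,"grip": 1},{"linear": [-3,9.6,0],"roll": 0,"grip": 1},{"linear": [-3,9.6,0],"roll": 0,"grip": 1},{"linear": [-3,9.6,0],"roll": 0,"grip": 1},{"linear": [-3,9.6,0],"roll": 0,"grip": 1},{"linear": [-3,9.6,0],"roll": 0,"grip": 1},{"linear": [-3,9.6,0],"roll": 0,"grip": 1},{"linear": [-3,9.6,0],"roll": 0,"grip": 1},{"linear": [-3,9.6,0],"roll": 0,"grip": 1},{"linear": [-3,9.6,0],"roll": 0,"grip": 1},{"linear": [-3,9.6,0],"roll": 0,"grip": 1},{"linear": [-3,9.6,0],"roll": 0,"grip": 1},{"linear": [-1,3.2,0],"roll": 0,"grip": 1},{"linear": [0,0,0],"roll": 0,"grip": 1},{"linear": [0,0,0],"roll": 0,"grip": 1}])

```text
time_s: 13.17
tool_pos: [0.5454, 0.1074, 0.0937]
orientation: [0.986, 0.17, 0.001, 0.001]
wrist_force: [2.0, -4.2, 8.0]
gripper_width: 0.116
grip_force: 59.1
```

Run:
```python
from h import *
st()
b,w=cloud("top");q=(w[...,:2]-O)@np.c_[xm,ym]
tr=(w[...,2]>.035)&(w[...,2]<.058)&(abs(q[...,1])<.095)&(q[...,0]>-.22)&(q[...,0]<.0);print("rim",np.percentile(q[tr],[2,98],axis=0))
cv2.imwrite("pics/t4.png",cv2.resize(b[100:230,210:400,::-1],(798,546),interpolation=cv2.INTER_CUBIC))
```

```text
t 13.17 tcp [545.4 107.4  93.7] mach [-187.3   -2.7] yaw -70.5 tilt -1.0 w 0.116 F [ 2.  -4.2  8. ] grip 59.111491441726685 j [-0.31  0.61  0.04  1.9  -0.03  0.63 -1.48]
rim [[-0.10066967 -0.07746002]
 [-0.0481166   0.07222237]]
```

View pics/t4.png

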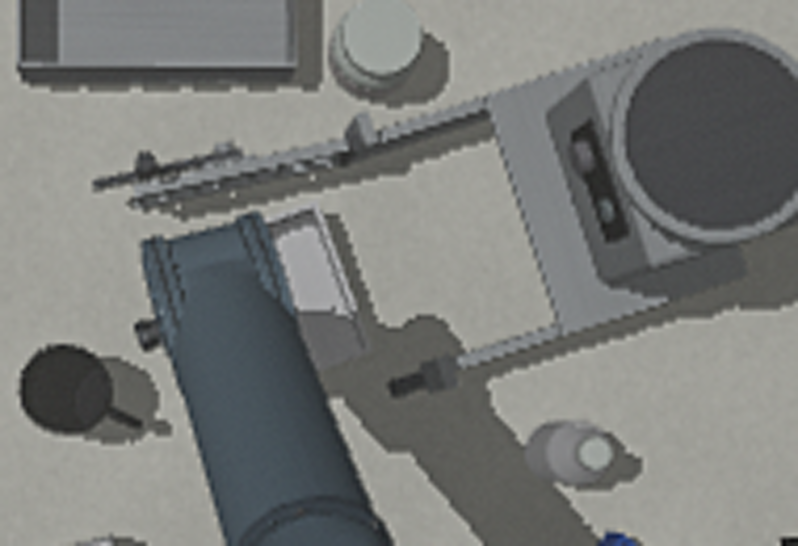

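The tray's back edge is 48 mm in front of the machine. The gate is open at (95–360, 130–200) and the mug, bottle and tub are untouched. Next I release and rise.

Emit:
play_rows(targets=[{"linear": [0,0,0],"roll": 0,"grip": 0.7},{"linear": [0,0,0],"roll": 0,"grip": 0.5},{"linear": [0,0,0],"roll": 0,"grip": 0.4},{"linear": [0,0,0],"roll": 0,"grip": 0.4},{"linear": [0,0,0],"roll": 0,"grip": 0.4},{"linear": [0,0,10],"roll": 0,"grip": 0.4},{"linear": [0,0,20],"roll": 0,"grip": 0.4},{"linear": [0,0,25],"roll": 0,"grip": 0.4},{"linear": [0,0,25],"roll": 0,"grip": 0.4},{"linear": [0,0,25],"roll": 0,"grip": 0.4},{"linear": [0,0,25],"roll": 0,"grip": 0.4},{"linear": [0,0,20],"roll": 0,"grip": 0.4},{"linear": [0,0,0],"roll": 0,"grip": 0.4},{"linear": [0,0,0],"roll": 0,"grip": 0.4}])

```text
time_s: 14.38
tool_pos: [0.5446, 0.1086, 0.2441]
orientation: [0.985, 0.17, 0.001, -0.0]
wrist_force: [0.5, 0.2, -0.3]
gripper_width: 0.597
grip_force: 0.0
```

Run:
```python
from h import *
st()
b,w=cloud("scene");cv2.imwrite("pics/s5.png",cv2.resize(b[:,:,::-1],(800,600)))
im,w=cloud("wrist");q=(w[...,:2]-O)@np.c_[xm,ym]
for lo,hi in((.044,.056),(.08,.1)):
    m=(w[...,2]>lo)&(w[...,2]<hi)&(abs(q[...,1])<.09)&(q[...,0]>-.22)&(q[...,0]<-.0)
    print(np.percentile(q[m],[1,99],axis=0),w[m][:,2].mean())
m=(w[...,2]>.045)&(w[...,2]<.056)&(abs(q[...,1])<.09)&(q[...,0]>-.22)&(q[...,0]<0);A=np.c_[q[m],np.ones(m.sum())];print("rim tilt",np.linalg.lstsq(A,w[m][:,2],rcond=None)[0])
```

```text
t 14.38 tcp [544.6 108.6 244.1] mach [-188.7   -3.1] yaw -70.4 tilt -1.0 w 0.597 F [ 0.5  0.2 -0.3] grip 0.0 j [-0.32  0.39  0.05  1.81 -0.02  0.94 -1.49]
[[-0.19183473 -0.08047754]
 [-0.04893054  0.07215177]] 0.04773467482820466
[[-0.19364971 -0.05453432]
 [-0.17912237  0.04243479]] 0.08773305725421751
rim tilt [-0.00125795  0.00012914  0.04773971]
```

View pics/s5.png

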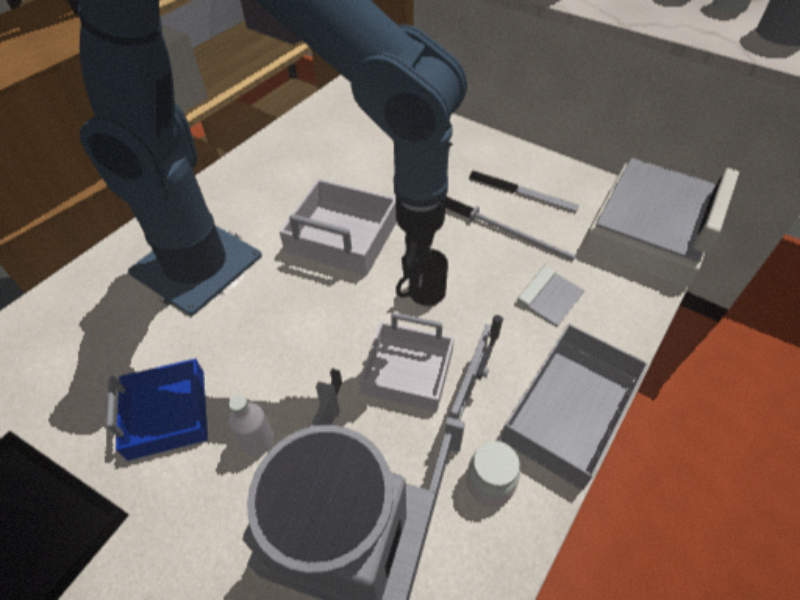

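The tray at (408,365) stands flat, with the rim level to 0.1 %, and is clear of the machine. The gate at (470,380) is open and nothing else has moved.

```bash
python3 -c "
from station import workorder
print(workorder.hand_in())"
```

```text
the job is handed in; nothing more can be done
None
```

The job is handed in at about 14.5 s of the 58 s limit: latch lifted, gate swung open to about 95°, and the tray slid out and standing flat with its back edge about 48 mm in front of the machine. The verdict was not shown.

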